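Close the thickness gauge on the waisted coupon with its ratchet knob

TASK

Put the waisted (dog-bone) test coupon flat into the bench thickness gauge, pushed in gently between the guides until it is home against the end stop, and let go of it. Then turn the ratchet knob on top clockwise until the spindle has closed on the coupon and the ratchet slips with at least two clicks, but no more than five, and leave the coupon clamped. Leave the straight bar, the beaker and the vial where they are.

Things in the scene. Friction and masses are not known exactly. Their poses are not given: they have to be found in the camera images.
- coupon: Waisted (dog-bone) test coupon, grey plastic, about 70 g, 150 mm long (its x), 12 mm thick; the two end tabs are 24 mm wide and about 40 mm long, the waist between them is 14 mm wide over the middle 62 mm. Both ends alike. Origin: centre of its underside; it lies flat on the worktop at the start, z up.
- bar: A straight grey plastic bar, 150 x 24 x 12 mm, without a waist; not wanted. Origin: centre of its underside, x along it. It lies near the coupon; the two may have changed places.
- gauge: Bench thickness gauge, fixed: grey base plate 90 mm wide, 12 mm high, from 150 mm before to 65 mm behind the origin; column at the rear (from 26 mm behind), arm over the anvil. Origin: at worktop level straight below the spindle axis; x = direction in which a coupon is pushed in, z up. Arm: underside 65 mm high, from 16 mm before the axis back to the column; arm and column top 90 mm high.
- gauge_stop: The end stop between the guides, a fixed steel block 8 mm thick, 27 mm wide, 14 mm high above the rail. Origin: centre of its foot, 16 mm behind the spindle axis; its face towards the coupon lies 12 mm behind the axis.
- gauge_spindle: Steel spindle, 12 mm diameter; moves straight down without turning when the knob is turned clockwise, 10 mm per radian, and stays where it is left. Origin: centre of its lower face, at the start 45 to 57 mm above the worktop, so 3 to 15 mm over a coupon on the rail.
- gauge_knob_mid (a point): Middle of the ratchet knob: ribbed dark upright cylinder, 36 mm diameter, from 100.5 to 130.5 mm above the worktop, on the spindle axis; it turns about the vertical and does not rise or sink. Below it a 30 mm collar with marks turns along until the ratchet slips, then stands still. Turning free takes about 0.28 N m, slipping about 0.40 to 0.47 N m, rippling with each click. Stays as left.
- gauge_knob (a joint): The slip of the ratchet: how far the knob has turned clockwise (from above) relative to the collar, in rad; 0 at the start. One click every 0.349 rad (18 a turn). It does not change while the collar turns with the knob.
- beaker: A small clear beaker, 61 x 64 x 72 mm, a bystander near the gauge. Origin: centre of its underside.
- vial: A glass vial with a black cap, 23 mm in diameter, 59 mm high, a bystander near the coupons. Origin: centre of its underside.
- gauge_mouth (a point): Mouth of the guides, 43 mm before the spindle axis, 30 mm above the worktop, axes as the gauge's. A rail 12 mm wide, its top 30 mm above the worktop, runs from 140 mm before the axis through the mouth to the stop and carries the coupon. Two guides, tops 40 mm above the worktop, flare from about 38 mm at the mouth to 27 mm apart 15 mm farther in. A coupon that is home has its centre 63 mm before the axis.
Not all that is in view belongs to the job. There is more than one size of the gauge; the job needs the larger.

How it is judged:
On the way, in this order (a step that is already met when the one before it is completed fails the run):
1. the coupon lies flat on the rail, home against the end stop (within 1.5 mm) and let go, the ratchet not yet slipped (x of coupon in the frame of gauge between -0.0645 and -0.06 m and z of coupon in the frame of gauge below 0.032 m and angle between coupon's own z axis and vertical below 0.05 rad and angle between the x axis of coupon and the x axis of gauge, either way round below 0.1 rad and contact force between the fingers and coupon below 0.1 N and value of joint gauge_knob below 0.35 rad), for 0.1 s.
2. the spindle presses on the coupon and the ratchet has slipped by at least two clicks (contact force between gauge_spindle and coupon above 8 N and value of joint gauge_knob above 0.69 rad), for 0.2 s.
At the end, for the whole second after the job is handed in: The waisted coupon lies flat on the rail between the guides, within 1.5 mm of the end stop, clamped by the spindle with more than 8 N, at rest; the ratchet has slipped by two to five clicks (0.69 to 1.9 rad) (all of step 2 and x of coupon in the frame of gauge between -0.0645 and -0.06 m and z of coupon in the frame of gauge below 0.032 m and angle between coupon's own z axis and vertical below 0.05 rad and angle between the x axis of coupon and the x axis of gauge, either way round below 0.1 rad and linear speed of coupon below 0.01 m/s); the robot touches nothing.
It fails at once if the ratchet is run on past five clicks (1.9 rad of slip) (value of joint gauge_knob above 1.9 rad).
It fails at once if the coupon is rammed against the end stop with more than 25 N (contact force between coupon and gauge_stop above 25 N).
It fails at once if the straight bar is moved by more than 30 mm (distance of bar from where it was at the start of the episode above 0.03 m).
It fails at once if the beaker is moved by more than 30 mm (distance of beaker from where it was at the start of the episode above 0.03 m).
It fails at once if the vial is moved by more than 30 mm (distance of vial from where it was at the start of the episode above 0.03 m).
It also fails if it takes over 61 s, if anything falls off the work surface, if the arm or the gripper's body presses on something with over 40 N, if the wrist force passes 120 N, or if a joint passes its speed limit or range.

ROBOT

A 6-joint arm with a two-finger parallel gripper is mounted at the origin on a cart in front of the work surface, level with it; the furniture and walls round the work are solid. World frame = base frame: x ahead of the robot, y to its left, z up, the work surface at z = 0. Lengths are in m, angles in rad, forces in N, time in s.
With the tool pointing down it reaches from about 0.375 to 0.9 m from the base axis. Payload 3.1 kg.
Tool frame: the origin (TCP) lies midway between the tips of the shut fingers; the grasp point (between the pads) lies manip.grip_depth behind it (manip.grip_depth is the distance from the TCP to the grasp point, in m); z points along the fingers, y is the direction in which the jaws open and shut (so a half turn about z gives the same grasp; the last joint's range is limited). The gripper opens to 85 mm and grips with 20 to 120 N. Pads are 22 mm wide; open, the fingers measure 114 mm over their backs; the gripper's body (76 mm by 85 mm) begins 54 mm behind the grasp point. The pads swing forward as they close: fully open they stand 13 mm farther back than shut.
Start: joints at [-1.282, 0.527, 1.433, -0, 1.181, -0.178], TCP at [0.282, -0.558, 0.231] pointing down, gripper open.
Joint ranges: [-3.08, 3.08], [-0.75, 2.2], [0.22, 2.44], [-1.43, 4.57], [0, 2.65], [-2.85, 2.85]. Speed limits (rad/s): [2.79, 2.79, 3.14, 3.14, 3.14, 3.14].

INTERFACE

Orientations are given as a unit quaternion [x, y, z, w].
In Python, from station import manip, vision gives the robot as it stands.
- The arm moves only by the shell command python3 -m crank 'ROWS' [FORCE]. ROWS is JSON, a list of rows, each an object with "grip": the closure, from 0 (fully open) to 1 (shut); "offset": the shift along the tool's x, y, z in mm, a list of three; "angular": the turn, a rotation vector about the tool's x, y, z in degrees, a list of three. A call has 1 to 10 rows; each row is the pose to reach, as a shift and turn from the pose commanded when the call began, along the tool's axes at that moment; what a row does not reach only later rows make up. A row lasts 1/10 s, in which the tool goes at most 50 mm and 8.59 degrees, less where a joint would pass 70% of its speed; a pose out of reach is approached as far as the arm can. A call with a gripper value outside its range is refused whole. The fingers move at their own pace and stop on an object; FORCE is the grip in N (left out, the last holds). Time passes only in rows, so rows that repeat a pose let the fingers close. It gives the time, the measured TCP pose, the force and the opening at its end, in the units of the state.
- manip.sense(): the state, without advancing time (a new reading comes with each control period).
- vision.snapshot(name): name is "scene" or "top"; returns a dict with "pixels" (384x512x3 uint8, red, green, blue), "intrinsics" (3x3 intrinsics, pixels), "dist" ([k1, k2, p1, p2, k3] as OpenCV has them; the pictures are not rectified), "R" (3x3) and "t" (3): a world point X has camera coordinates R X + t. Camera axes: x right, y down, z forward; pixel columns grow to the right and rows downward; lengths in m; the calibration is good to about 2 mm. A picture is of the moment at which its call begins. There is no depth.
- manip.sign_off(): hands the job in, once; it reports no verdict.
The state is a dict: "t": time; "q": joint angles; "qd": joint speeds; "tau": joint torques, N m; "tcp_pos": TCP position; "tool_rot": TCP orientation; "force": force on the tool from outside, world axes, zero at the start; "ft_torque": the same for the moment, N m; "finger_gap": opening from 0.0 (shut) to 1.0 (fully open).
Only numpy, scipy, OpenCV 4.12 (cv2) and the standard library are available. Lean on these libraries where they do the work, as an engineer would, in place of code of your own. Each camera call takes 0.05 s, during which the arm holds its last target.

## Working session

There is one attempt and no reset: what is moved stays moved. The work goes in short steps, Python scripts to look and compute and a shell command to move; the robot and the scene stay as the last step left them, time stands still between calls to the robot, and variables do not carry over. Pictures are saved under pics/ and viewed, and the job is handed in when it is done.

```bash
ls; mkdir -p pics; python3 - <<'E'
from station import manip, vision
import cv2
s=manip.sense(); print(s, manip.grip_depth)
for n in ("scene","top"):
    d=vision.snapshot(n); cv2.imwrite(f"pics/{n}0.png",cv2.resize(d["pixels"][:,:,::-1],(768,576),interpolation=cv2.INTER_CUBIC))
    print(n,d["intrinsics"],d["dist"],d["R"],d["t"])
E
```

```text
pics
{'t': 0.0, 'q': array([-1.28151332e+00,  5.28479941e-01,  1.43390087e+00, -1.04629532e-05,
        1.18140392e+00, -1.78501470e-01]), 'qd': array([ 0.00016963, -0.00175915,  0.00070055, -0.00193185,  0.00045847,
       -0.00040522]), 'tau': array([-4.74158260e-04, -4.42353129e+01, -1.78028351e+01, -1.47902065e-04,
        8.54156184e-03,  5.44845832e-06]), 'tcp_pos': array([ 0.28163352, -0.55714543,  0.23032562]), 'tool_rot': array([ 9.72770633e-01,  2.31767326e-01, -6.55098133e-05, -1.09409314e-03]), 'force': array([ 0.80525492, -0.16298855, -0.2388257 ]), 'ft_torque': array([-0.03239261, -0.01811574,  0.04636258]), 'finger_gap': 0.9987915215177173} 0.0187
scene [[364.96159667   0.         254.5150239 ]
 [  0.         364.96159667 182.64853467]
 [  0.           0.           1.        ]] [0.0056917 0.        0.        0.        0.       ] [[-0.81899514 -0.57360333 -0.01503921]
 [-0.35628241  0.52889852 -0.77027865]
 [ 0.44978861 -0.62549627 -0.6375301 ]] [0.44390054 0.2840428  0.71189113]
top [[351.30867638   0.         256.76218697]
 [  0.         351.30867638 188.04187673]
 [  0.           0.           1.        ]] [-0.08280848  0.          0.          0.          0.        ] [[ 0.01029535 -0.99992248 -0.00700269]
 [-0.99601033 -0.00963376 -0.08871648]
 [ 0.08864214  0.00788812 -0.9960323 ]] [-0.01343838  0.55822776  0.94541074]
```

View pics/scene0.png

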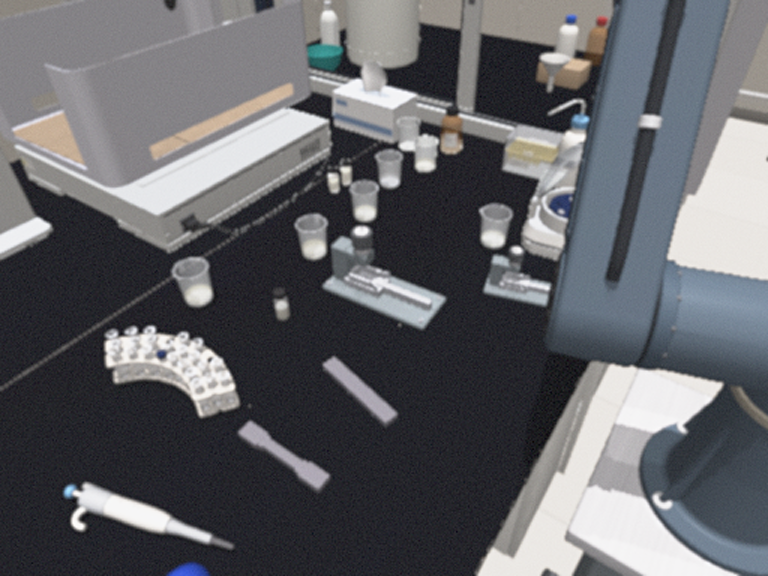

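View pics/top0.png

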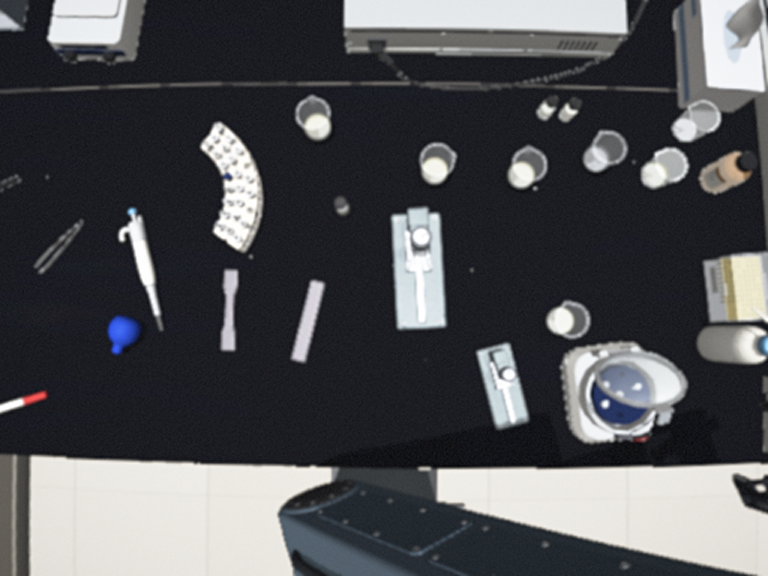

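The waisted coupon is at about (230,310) in the top view. The bar is at (308,320) and the large gauge at (418,270), with its knob at (420,237). I'll enlarge the crops to read points off them.

```bash
cat > h.py <<'E'
import numpy as np, cv2
from station import manip, vision
from scipy.spatial.transform import Rotation as Ro
def crop(name,x0,y0,w,h,out,f=None,d=None):
    d=d or vision.snapshot(name); p=d["pixels"][:,:,::-1][y0:y0+h,x0:x0+w]
    f=f or min(780/w,590/h)
    q=cv2.resize(p,None,fx=f,fy=f,interpolation=cv2.INTER_CUBIC)
    for g in range((x0//10+1)*10,x0+w,10): 
        X=int((g+.5-x0)*f); cv2.line(q,(X,0),(X,5),(0,255,255),1); cv2.putText(q,str(g),(X-10,15),0,.35,(0,255,255))
    for g in range((y0//10+1)*10,y0+h,10):
        Y=int((g+.5-y0)*f); cv2.line(q,(0,Y),(5,Y),(0,255,255),1); cv2.putText(q,str(g),(6,Y+4),0,.35,(0,255,255))
    cv2.imwrite(out,q); return d
def world(d,uv,z):
    uv=np.array(uv,float).reshape(-1,1,2)
    n=cv2.undistortPoints(uv,d["intrinsics"],d["dist"]).reshape(-1,2)
    r=np.c_[n,np.ones(len(n))]@d["R"]; c=-d["R"].T@d["t"]
    s=(z-c[2])/r[:,2]; return c+r*s[:,None]
def pix(d,X):
    return cv2.projectPoints(np.array(X,float).reshape(-1,1,3),cv2.Rodrigues(d["R"])[0],d["t"],d["intrinsics"],d["dist"])[0].reshape(-1,2)
E
python3 - <<'E'
from h import *
d=crop("top",135,165,90,85,"pics/c1.png"); crop("top",250,130,60,95,"pics/c2.png",d=d)
d=crop("scene",205,140,100,80,"pics/c3.png");crop("scene",150,225,120,110,"pics/c4.png",d=d)
E
```

```text
(no output)
```

View pics/c1.png

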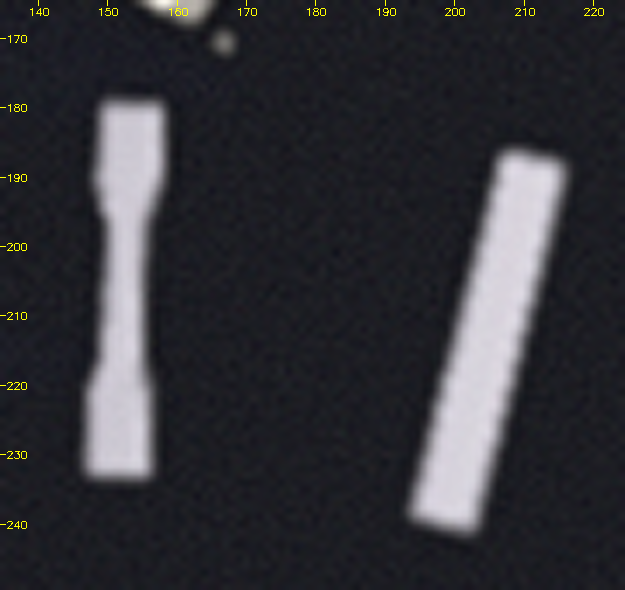

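View pics/c2.png

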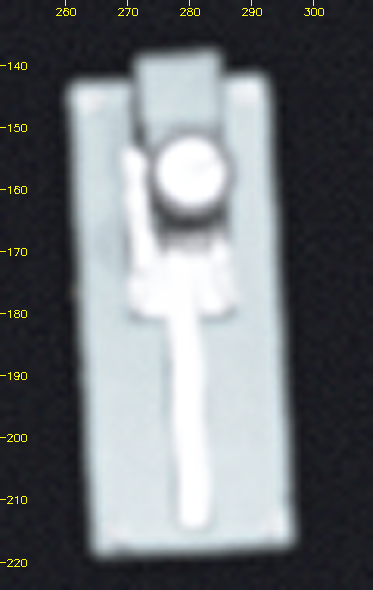

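View pics/c3.png

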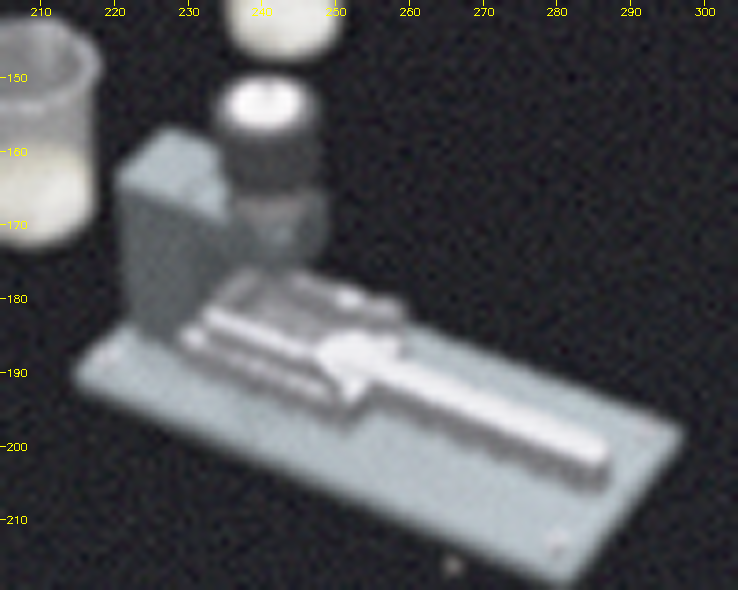

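View pics/c4.png

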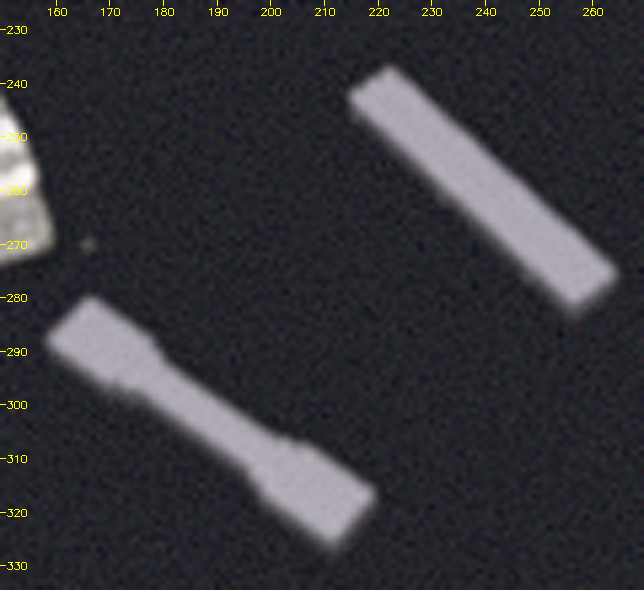

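```bash
python3 - <<'E'
from h import *
np.set_printoptions(precision=4,suppress=True)
d=vision.snapshot("top"); e=vision.snapshot("scene")
c=world(d,[(149.3,179.3),(158,179),(146.8,232.7),(156.3,233)],.012); print("coupon top",c, c.mean(0))
def ax(c): v=c[0]+c[1]-c[2]-c[3]; return np.degrees(np.arctan2(v[1],v[0])),np.linalg.norm(v)/2
print(ax(c))
c=world(e,[(158.3,287.5),(166.7,279.8),(211.5,326.5),(219.3,316.5)],.012); print("coupon scene",c, c.mean(0),ax(c))
g=world(d,[(260.5,143.3),(292.7,141.4),(264.3,218.9),(297,217.4)],.012); print("gauge",g,ax(g),g.mean(0))
print("knob",world(d,(280.1,157.5),.1305),world(e,(240.7,153.5),.1305))
print("scene base L,R,B",world(e,[(214.7,190.7),(297.2,198),(282,218.8)],.012))
print("railend",world(d,(280.7,214.4),.03))
a=np.radians(ax(g)[0]);u=np.array([np.cos(a),np.sin(a),0]); print("origin from plate",g.mean(0)+u*.0425)
E
```

```text
coupon top [[0.5814 0.2969 0.012 ]
 [0.5824 0.2719 0.012 ]
 [0.431  0.2988 0.012 ]
 [0.4306 0.2717 0.012 ]] [0.5064 0.2848 0.012 ]
(np.float64(-0.31836617107274195), np.float64(0.1511241000878244))
coupon scene [[0.5843 0.2978 0.012 ]
 [0.5836 0.2737 0.012 ]
 [0.433  0.3012 0.012 ]
 [0.4339 0.2762 0.012 ]] [0.5087 0.2872 0.012 ] (np.float64(-1.114971736285409), np.float64(0.15056351527301157))
gauge [[ 0.6869 -0.017   0.012 ]
 [ 0.6933 -0.1083  0.012 ]
 [ 0.4736 -0.0296  0.012 ]
 [ 0.4786 -0.1205  0.012 ]] (np.float64(3.301039525877124), np.float64(0.21429309578905292)) [ 0.5831 -0.0689  0.012 ]
knob [[ 0.6255 -0.0658  0.1305]] [[ 0.6302 -0.0665  0.1305]]
scene base L,R,B [[ 0.6876 -0.0138  0.012 ]
 [ 0.4814 -0.1163  0.012 ]
 [ 0.4739 -0.0256  0.012 ]]
railend [[ 0.4863 -0.074   0.03  ]]
origin from plate [ 0.6255 -0.0664  0.012 ]
```

```bash
cat >> h.py <<'E'
def go(p,yawdeg):
    s=manip.sense(); R=Ro.from_quat(s["tool_rot"])
    off=R.inv().apply(np.array(p)-s["tcp_pos"])*1000
    y=np.radians(yawdeg); T=Ro.from_matrix(np.array([[np.cos(y),np.sin(y),0],[np.sin(y),-np.cos(y),0],[0,0,-1]]))
    print("tcp",s["tcp_pos"].round(4),"off",off.round(1),"ang",(R.inv()*T).as_rotvec(degrees=True).round(2),"F",s["force"].round(2),"M",s["ft_torque"].round(3),"gap",round(s["finger_gap"],3),"q6",s["q"][5].round(2),"t",s["t"])
E
python3 -c "
from h import *
go((.47,-.2,.23),0);go((.4535,.2868,.12),-.8)"
```

```text
tcp [ 0.2818 -0.5576  0.2309] off [ 329.3 -234.3    1.2] ang [-0.05  0.   26.8 ] F [-0.16 -0.4  -0.89] M [-0.016 -0.074 -0.022] gap 1.0 q6 -0.18 t 0.3
tcp [ 0.2818 -0.5576  0.2309] off [ 534.  -676.1  111.5] ang [-0.05  0.   27.6 ] F [-0.16 -0.4  -0.89] M [-0.016 -0.074 -0.022] gap 1.0 q6 -0.18 t 0.3
```

```bash
P='"offset":[330,-234,0],"angular":[0,0,27]'; python3 -m crank '[{"grip":0.3,"offset":[40,-28,0],"angular":[0,0,4]},{"grip":0.3,"offset":[80,-56,0],"angular":[0,0,9]},{"grip":0.3,"offset":[120,-84,0],"angular":[0,0,14]},{"grip":0.3,"offset":[160,-112,0],"angular":[0,0,19]},{"grip":0.3,"offset":[200,-140,0],"angular":[0,0,24]},{"grip":0.3,"offset":[240,-168,0],"angular":[0,0,27]},{"grip":0.3,"offset":[280,-196,0],"angular":[0,0,27]},{"grip":0.3,"offset":[310,-222,0],"angular":[0,0,27]},{"grip":0.3,"offset":[330,-234,0],"angular":[0,0,27]},{"grip":0.3,"offset":[330,-234,0],"angular":[0,0,27]}]' 40; python3 -c "
from h import *
go((.4535,.2868,.12),-.8)"
```

```text
t: 1.3
tcp_pos: [0.4718, -0.1974, 0.2315]
tool_rot: [1.0, 0.001, 0.0, -0.0]
force: [0.2, -0.5, 0.0]
finger_gap: 0.699
tcp [ 0.4718 -0.1974  0.2315] off [ -17.8 -484.1  111.7] ang [-0.04 -0.02  0.86] F [ 0.19 -0.54  0.02] M [-0.065 -0.006  0.008] gap 0.699 q6 0.95 t 1.3
```

```bash
python3 -m crank '[{"grip":0.3,"offset":[-2,-48,0],"angular":[0,0,1]},{"grip":0.3,"offset":[-4,-96,0],"angular":[0,0,1]},{"grip":0.3,"offset":[-6,-144,0],"angular":[0,0,1]},{"grip":0.3,"offset":[-8,-192,0],"angular":[0,0,1]},{"grip":0.3,"offset":[-10,-240,0],"angular":[0,0,1]},{"grip":0.3,"offset":[-12,-288,0],"angular":[0,0,1]},{"grip":0.3,"offset":[-14,-336,0],"angular":[0,0,1]},{"grip":0.3,"offset":[-16,-384,15],"angular":[0,0,1]},{"grip":0.3,"offset":[-18,-432,30],"angular":[0,0,1]},{"grip":0.3,"offset":[-18,-476,50],"angular":[0,0,1]}]'; python3 -c "
from h import *
go((.4535,.2868,.03),-.8)"
```

```text
t: 2.3
tcp_pos: [0.4555, 0.2773, 0.1816]
tool_rot: [1.0, -0.011, 0.001, -0.0]
force: [0.8, 0.5, 0.3]
finger_gap: 0.699
tcp [0.4555 0.2773 0.1816] off [ -2.6  -9.4 151.6] ang [-0.03 -0.16 -0.42] F [0.84 0.53 0.26] M [-0.03  -0.025  0.01 ] gap 0.699 q6 1.93 t 2.3
```

```bash
python3 -m crank '[{"grip":0.3,"offset":[-2.5,-9.5,45],"angular":[0,0,0]},{"grip":0.3,"offset":[-2.5,-9.5,90],"angular":[0,0,0]},{"grip":0.3,"offset":[-2.5,-9.5,130],"angular":[0,0,0]},{"grip":0.3,"offset":[-2.5,-9.5,150],"angular":[0,0,0]},{"grip":0.3,"offset":[-2.5,-9.5,150],"angular":[0,0,0]}]'; python3 -c "
from h import *
go((.4535,.2868,.002),-.8)
d=crop('top',130,160,100,90,'pics/d1.png'); d=crop('scene',150,225,120,110,'pics/d2.png')"
```

```text
t: 2.8
tcp_pos: [0.4509, 0.2838, 0.0284]
tool_rot: [1.0, -0.011, -0.003, 0.001]
force: [-0.7, 0.3, 0.2]
finger_gap: 0.702
tcp [0.4509 0.2838 0.0284] off [ 2.7 -3.1 26.3] ang [ 0.15  0.33 -0.45] F [-0.73  0.34  0.18] M [ 0.005 -0.005 -0.017] gap 0.702 q6 1.95 t 2.8
```

View pics/d1.png

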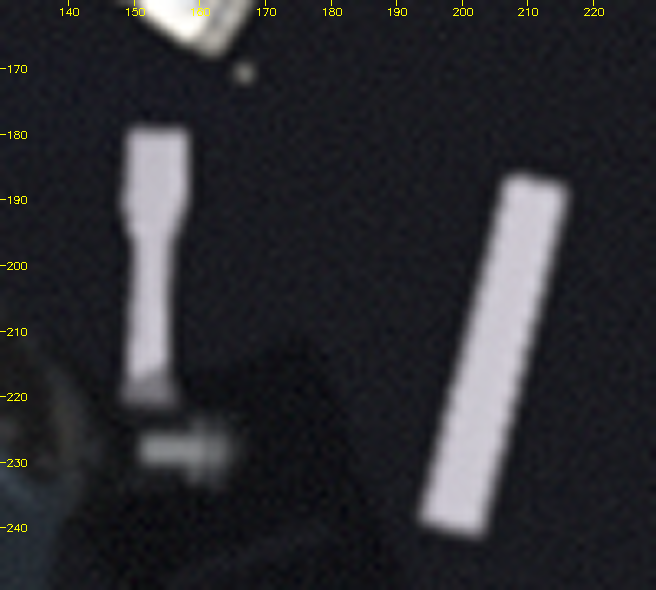

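View pics/d2.png

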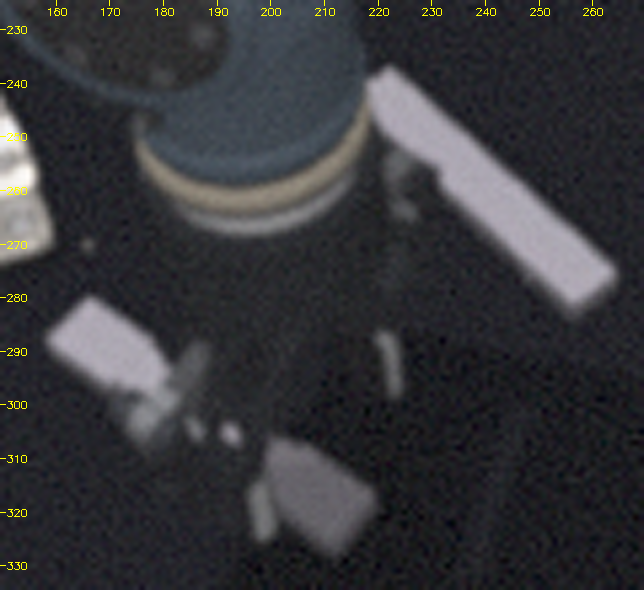

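```bash
python3 -m crank '[{"grip":0.3,"offset":[2,-3,15],"angular":[0,0,0]},{"grip":0.3,"offset":[2,-3,26],"angular":[0,0.2,-0.4]},{"grip":0.3,"offset":[2,-3,26],"angular":[0,0.2,-0.4]},{"grip":0.3,"offset":[2,-3,26],"angular":[0,0.2,-0.4]}]'; python3 -c "
from h import *
go((.4535,.2868,.002),-.8)"
```

```text
t: 3.3
tcp_pos: [0.4541, 0.2884, 0.0053]
tool_rot: [1.0, -0.007, 0.002, 0.0]
force: [1.2, -0.2, -0.0]
finger_gap: 0.698
tcp [0.4541 0.2884 0.0053] off [-0.6  1.6  3.3] ang [ 0.01 -0.18  0.01] F [ 1.17 -0.19 -0.03] M [-0.013 -0.006  0.047] gap 0.698 q6 1.95 t 3.3
```

```bash
python3 -m crank '[{"grip":0.3,"offset":[0,0,3],"angular":[0,0,0]},{"grip":0.6,"offset":[0,0,3],"angular":[0,0,0]},{"grip":0.8,"offset":[0,0,3],"angular":[0,0,0]},{"grip":0.9,"offset":[0,0,3],"angular":[0,0,0]},{"grip":1,"offset":[0,0,3],"angular":[0,0,0]},{"grip":1,"offset":[0,0,3],"angular":[0,0,0]},{"grip":1,"offset":[0,0,3],"angular":[0,0,0]}]' 40; python3 -c "
from h import *
go((.4535,.2868,.002),-.8)"
```

```text
t: 4.0
tcp_pos: [0.4545, 0.2885, 0.0027]
tool_rot: [1.0, -0.007, 0.002, -0.0]
force: [-0.6, -0.1, 4.3]
finger_gap: 0.269
tcp [0.4545 0.2885 0.0027] off [-1.   1.7  0.7] ang [-0.01 -0.23  0.  ] F [-0.58 -0.06  4.25] M [-0.007  0.119 -0.043] gap 0.269 q6 1.95 t 4.0
```

```bash
python3 -m crank '[{"grip":1,"offset":[0,0,-30],"angular":[0,0,0]},{"grip":1,"offset":[0,0,-70],"angular":[0,0,0]},{"grip":1,"offset":[0,0,-100],"angular":[0,0,0]},{"grip":1,"offset":[0,0,-100],"angular":[0,0,0]},{"grip":1,"offset":[0,0,-100],"angular":[0,0,0]}]' 40; python3 -c "
from h import *
go((.4378,-.0755,.11),3.4)
d=crop('scene',100,180,180,150,'pics/e2.png')"
```

```text
t: 4.5
tcp_pos: [0.4539, 0.2884, 0.1026]
tool_rot: [1.0, -0.007, 0.002, -0.0]
force: [-0.2, -0.8, -1.4]
finger_gap: 0.266
tcp [0.4539 0.2884 0.1026] off [-11.1 364.1  -7.6] ang [-0.01 -0.24 -4.19] F [-0.24 -0.78 -1.44] M [-0.01   0.089  0.002] gap 0.266 q6 1.94 t 4.5
```

View pics/e2.png

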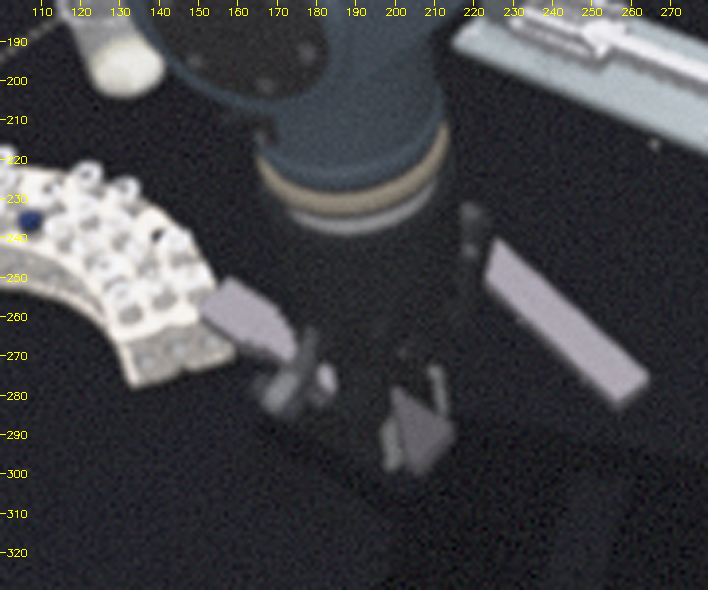

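The coupon is held and lifted, with its rear tab between the fingers at about (205,290). Next it goes to the gauge.

```bash
python3 -m crank '[{"grip":1,"offset":[0,30,-8],"angular":[0,0,0]},{"grip":1,"offset":[0,70,-8],"angular":[0,0,0]},{"grip":1,"offset":[0,115,-8],"angular":[0,0,0]},{"grip":1,"offset":[-2,160,-8],"angular":[0,0,0]},{"grip":1,"offset":[-5,205,-8],"angular":[0,0,-1]},{"grip":1,"offset":[-9,250,-8],"angular":[0,0,-2]},{"grip":1,"offset":[-11,295,-8],"angular":[0,0,-3]},{"grip":1,"offset":[-11,335,-8],"angular":[0,0,-4]},{"grip":1,"offset":[-11,355,-8],"angular":[0,-0.2,-4.2]},{"grip":1,"offset":[-11,364,-8],"angular":[0,-0.2,-4.2]}]' 40;  python3 -m crank '[{"grip":1,"offset":[0,0,0],"angular":[0,0,0]},{"grip":1,"offset":[0,0,0],"angular":[0,0,0]}]';python3 -c "
from h import *
go((.4378,-.0755,.0445),3.4)
d=crop('scene',200,140,120,100,'pics/f2.png')
d=crop('top',240,130,80,120,'pics/f1.png')"
```

```text
t: 5.55
tcp_pos: [0.4373, -0.0772, 0.1089]
tool_rot: [1.0, 0.028, -0.001, -0.0]
force: [-0.2, -0.1, -0.3]
finger_gap: 0.269
t: 5.75
tcp_pos: [0.437, -0.0743, 0.1096]
tool_rot: [1.0, 0.03, -0.001, -0.001]
force: [-0.9, 0.9, -0.2]
finger_gap: 0.265
tcp [ 0.437  -0.0743  0.1096] off [ 0.9  1.3 65.1] ang [-0.07  0.12  0.02] F [-0.88  0.87 -0.25] M [-0.029  0.039  0.025] gap 0.265 q6 1.09 t 5.75
```

View pics/f2.png

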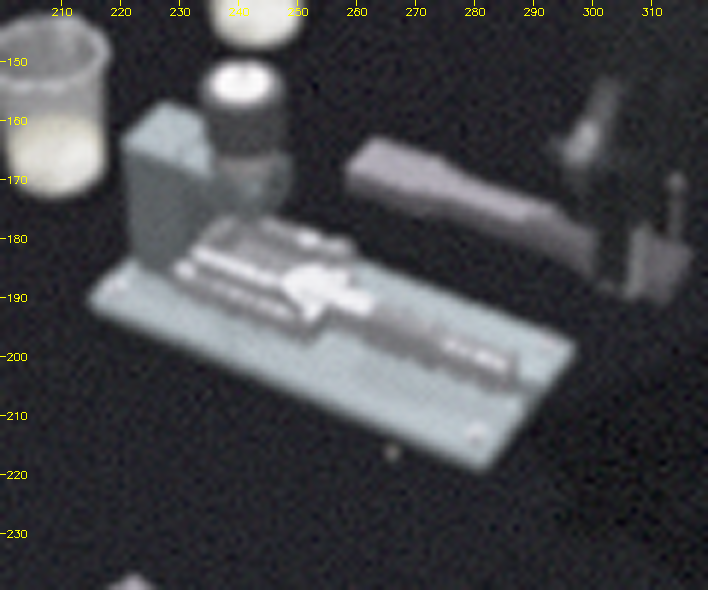

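View pics/f1.png

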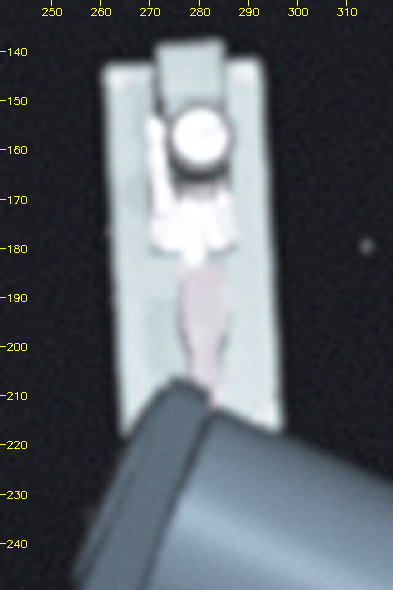

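```bash
python3 - <<'E'
from h import *
np.set_printoptions(precision=4,suppress=True)
d=vision.snapshot("top"); e=vision.snapshot("scene"); s=manip.sense();print(s["tcp_pos"])
print("tip top",world(d,[(280.6,183.4),(276.1,183.4),(285.4,183.4)],.119))
print("waist",world(d,[(281.5,203)],.119))
print("rail pts",world(d,[(279.6,190),(280.0,200),(280.7,212)],.03))
# scene tip top corners: left (259? ,168.5) top(263.5,163)
print("tip scene",world(e,[(257.8,167.8),(263.3,162.8)],.119))
u=np.array([np.cos(np.radians(3.4)),np.sin(np.radians(3.4)),0])
print("pred tip",s["tcp_pos"]+.129*u)
E
```

```text
[ 0.4376 -0.0741  0.1102]
tip top [[ 0.5621 -0.068   0.119 ]
 [ 0.562  -0.0567  0.119 ]
 [ 0.5623 -0.0799  0.119 ]]
waist [[ 0.5133 -0.0704  0.119 ]]
rail pts [[ 0.5531 -0.0706  0.03  ]
 [ 0.5256 -0.0719  0.03  ]
 [ 0.4928 -0.074   0.03  ]]
tip scene [[ 0.5668 -0.053   0.119 ]
 [ 0.5671 -0.0784  0.119 ]]
pred tip [ 0.5663 -0.0665  0.1102]
```

```bash
python3 -m crank '[{"grip":1,"offset":[0,1,20],"angular":[0,0,0]},{"grip":1,"offset":[0,2,45],"angular":[0,0,0]},{"grip":1,"offset":[0,2,63],"angular":[0,0,0]},{"grip":1,"offset":[0,2,65],"angular":[0,0,0]},{"grip":1,"offset":[0,2,65],"angular":[0,0,0]},{"grip":1,"offset":[0,2,65],"angular":[0,0,0]}]' 40;python3 -c "
from h import *
go((.4378,-.0755,.0345),3.4)
d=crop('scene',220,150,100,80,'pics/g2.png')
d=crop('top',250,130,55,80,'pics/g1.png')"
```

```text
t: 6.55
tcp_pos: [0.4385, -0.0773, 0.046]
tool_rot: [1.0, 0.03, 0.001, 0.0]
force: [-0.2, -0.7, -1.2]
finger_gap: 0.267
tcp [ 0.4385 -0.0773  0.046 ] off [-0.6 -1.8 11.5] ang [ 0.04 -0.07  0.04] F [-0.16 -0.66 -1.22] M [-0.033  0.015  0.008] gap 0.267 q6 1.08 t 6.55
```

View pics/g2.png

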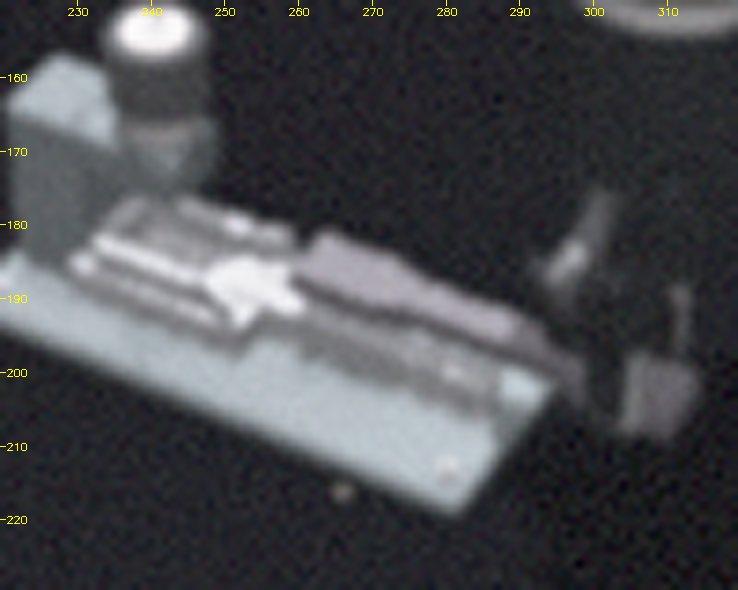

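View pics/g1.png

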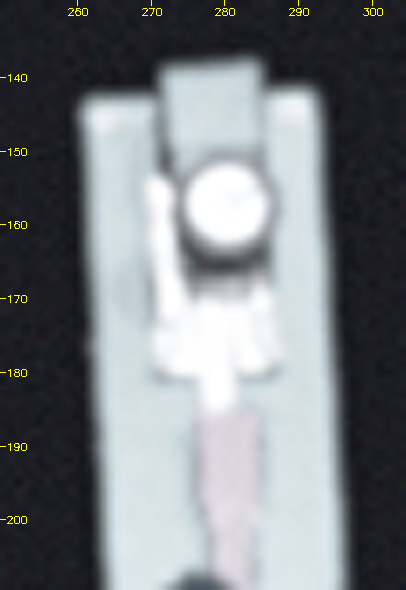

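```bash
python3 - <<'E'
from h import *
np.set_printoptions(precision=4,suppress=True)
d=vision.snapshot("top"); e=vision.snapshot("scene"); s=manip.sense();print(s["tcp_pos"])
print("tip top",world(d,[(276.6,184.2),(285.0,184.2)],.055))
print("coupon v195",world(d,[(277.2,193),(285.2,193)],.055))
print("waist v 204",world(d,[(278.8,205),(284.,205)],.055))
print("rail",world(d,[(276.9,183.),(282.1,183)],.03))
print("guide outer",world(d,[(270.2,178),(287.9,178)],.04))
# scene: coupon tip top corners
print("tip scene",world(e,[(260.8,187.0),(264.,181.5)],.055))
E
```

```text
[ 0.4385 -0.0775  0.046 ]
tip top [[ 0.5665 -0.0611  0.055 ]
 [ 0.5667 -0.0836  0.055 ]]
coupon v195 [[ 0.5429 -0.0628  0.055 ]
 [ 0.5431 -0.0842  0.055 ]]
waist v 204 [[ 0.5109 -0.0673  0.055 ]
 [ 0.511  -0.0811  0.055 ]]
rail [[ 0.5723 -0.0631  0.03  ]
 [ 0.5725 -0.0774  0.03  ]]
guide outer [[ 0.5848 -0.0443  0.04  ]
 [ 0.5853 -0.0926  0.04  ]]
tip scene [[ 0.5609 -0.0574  0.055 ]
 [ 0.5666 -0.0811  0.055 ]]
```

```bash
python3 -c "
from h import *
d=crop('top',262,160,36,30,'pics/g3.png')
d=crop('scene',235,165,60,45,'pics/g4.png')"
```

```text
(no output)
```

View pics/g3.png

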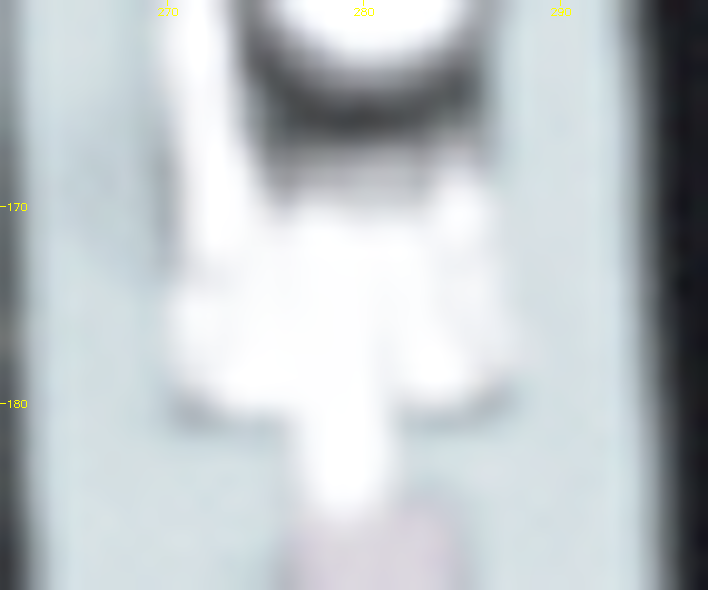

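View pics/g4.png

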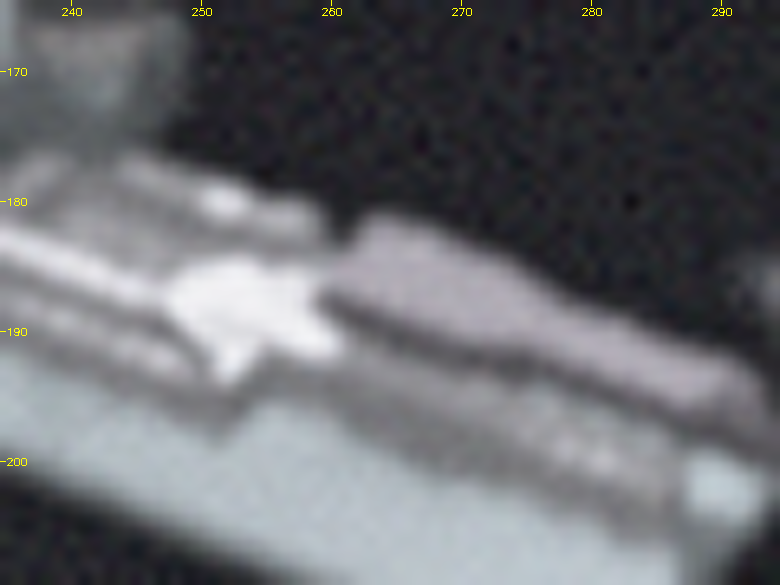

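```bash
python3 -m crank '[{"grip":1,"offset":[0,-2.2,4],"angular":[0,0,0]},{"grip":1,"offset":[0,-2.2,9],"angular":[0,0,0]},{"grip":1,"offset":[0,-2.2,11],"angular":[0,0,0]},{"grip":1,"offset":[0,-2.2,11],"angular":[0,0,0]},{"grip":1,"offset":[0,-2.2,11],"angular":[0,0,0]}]' 40;python3 -c "
from h import *
go((.4378,-.0755,.0345),3.4)
d=crop('scene',220,150,100,80,'pics/h2.png')
d=crop('top',262,160,40,40,'pics/h1.png')
print(world(d,[(286.6,200.3)],.03))
e=vision.snapshot('scene');print(world(e,[(286.6,200.3)],.03))"
```

```text
t: 7.35
tcp_pos: [0.4377, -0.0752, 0.0341]
tool_rot: [1.0, 0.03, -0.0, -0.0]
force: [1.0, -0.1, -0.8]
finger_gap: 0.268
tcp [ 0.4377 -0.0752  0.0341] off [ 0.   0.3 -0.4] ang [-0.01  0.03 -0.  ] F [ 0.97 -0.1  -0.82] M [ 0.012  0.056 -0.006] gap 0.268 q6 1.09 t 7.35
[[ 0.52495959 -0.08995889  0.03      ]]
[[ 0.4908287  -0.07489953  0.03      ]]
```

View pics/h2.png

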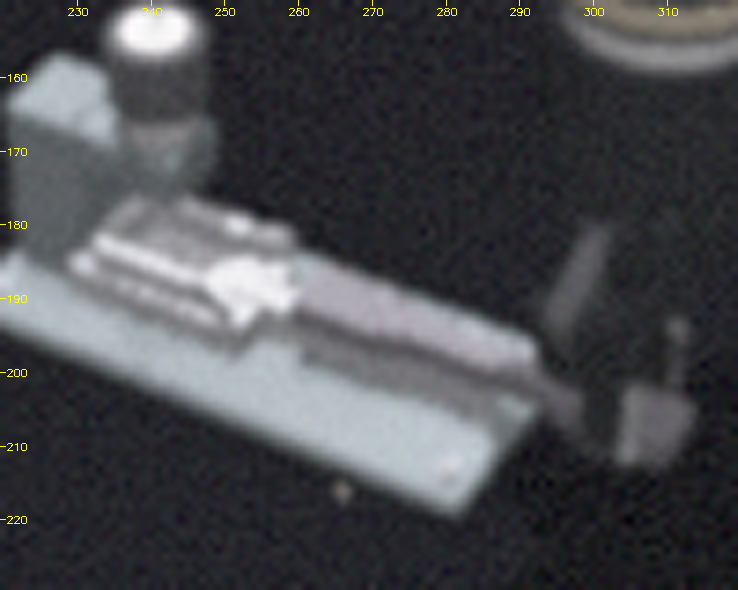

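View pics/h1.png

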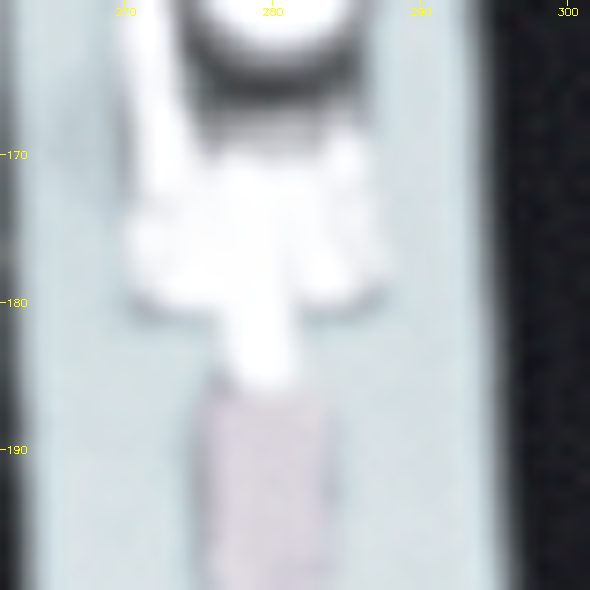

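```bash
python3 -m crank '[{"grip":1,"offset":[8,0,0],"angular":[0,0,0]},{"grip":1,"offset":[16,0,0],"angular":[0,0,0]},{"grip":1,"offset":[22,0,0],"angular":[0,0,0]},{"grip":1,"offset":[26,0,0],"angular":[0,0,0]},{"grip":1,"offset":[30,0,0],"angular":[0,0,0]},{"grip":1,"offset":[30,0,0],"angular":[0,0,0]}]' 40;python3 -c "
from h import *
go((.4378,-.0755,.0345),3.4)
d=crop('scene',220,150,100,80,'pics/i2.png')
d=crop('top',262,160,40,40,'pics/i1.png')"
```

```text
t: 8.1
tcp_pos: [0.4686, -0.0735, 0.0343]
tool_rot: [1.0, 0.03, 0.0, 0.0]
force: [-0.3, -0.2, -0.5]
finger_gap: 0.266
tcp [ 0.4686 -0.0735  0.0343] off [-30.8   0.2  -0.2] ang [ 0.03 -0.05  0.02] F [-0.26 -0.17 -0.53] M [0.029 0.04  0.006] gap 0.266 q6 1.12 t 8.1
```

View pics/i2.png

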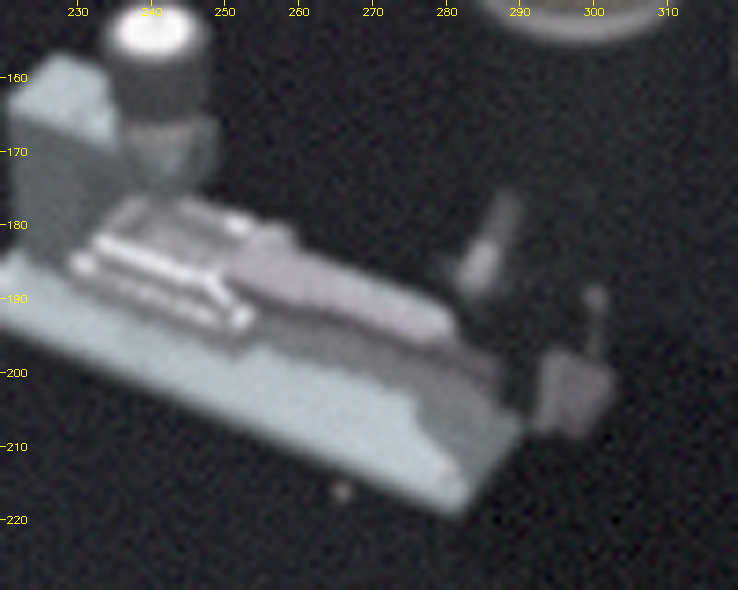

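View pics/i1.png

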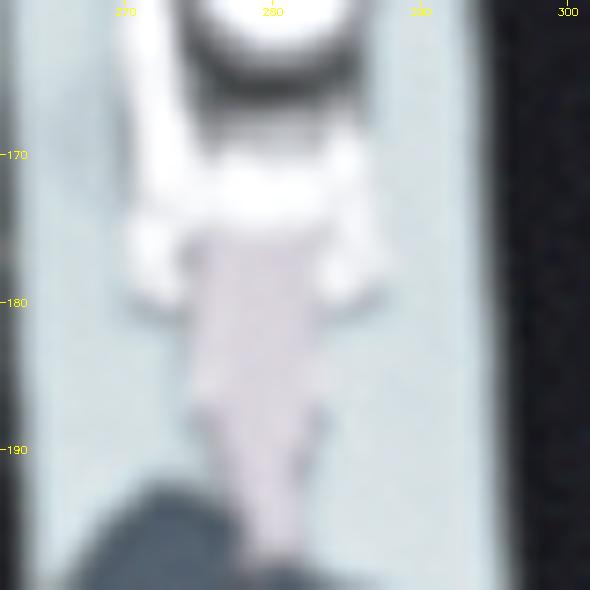

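The coupon is centred between the guides, its front edge at about (279,175) in the top view. I'll carry on slowly.

```bash
python3 -m crank '[{"grip":1,"offset":[5,0,0],"angular":[0,0,0]},{"grip":1,"offset":[10,0,0],"angular":[0,0,0]},{"grip":1,"offset":[15,0,0],"angular":[0,0,0]},{"grip":1,"offset":[15,0,0],"angular":[0,0,0]}]' 30;python3 -m crank '[{"grip":1,"offset":[5,0,0],"angular":[0,0,0]},{"grip":1,"offset":[10,0,0],"angular":[0,0,0]},{"grip":1,"offset":[14,0,0],"angular":[0,0,0]},{"grip":1,"offset":[14,0,0],"angular":[0,0,0]}]' 30;python3 -c "
from h import *
go((.4378,-.0755,.0345),3.4)
d=crop('scene',220,150,100,80,'pics/j2.png')"
```

```text
t: 8.6
tcp_pos: [0.4841, -0.0728, 0.0344]
tool_rot: [1.0, 0.03, 0.001, 0.0]
force: [-0.0, 0.3, -0.6]
finger_gap: 0.267
t: 9.0
tcp_pos: [0.4977, -0.0719, 0.0343]
tool_rot: [1.0, 0.03, 0.001, 0.0]
force: [0.4, 0.5, 0.1]
finger_gap: 0.262
tcp [ 0.4977 -0.0719  0.0343] off [-60.    0.   -0.2] ang [ 0.04 -0.07  0.02] F [0.44 0.53 0.09] M [ 0.031  0.045 -0.012] gap 0.262 q6 1.15 t 9.0
```

View pics/j2.png

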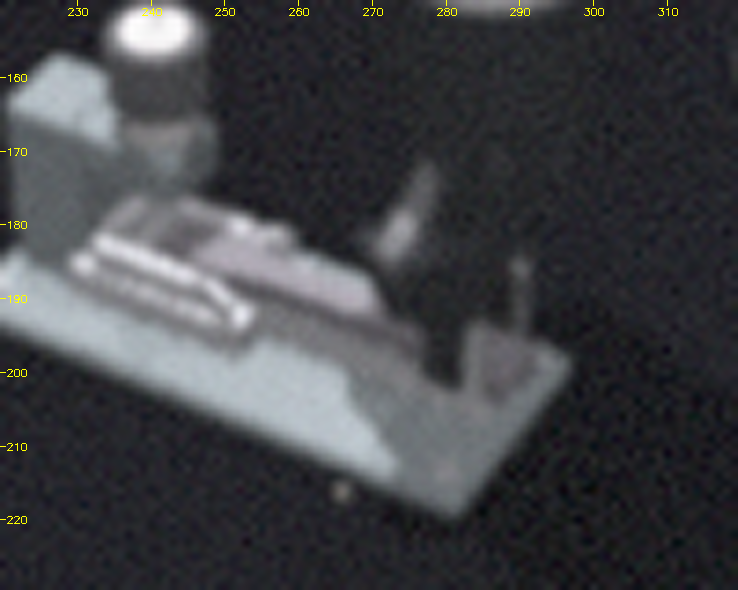

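```bash
python3 -m crank '[{"grip":1,"offset":[2,0,0],"angular":[0,0,0]},{"grip":1,"offset":[4,0,0],"angular":[0,0,0]},{"grip":1,"offset":[6,0,0],"angular":[0,0,0]},{"grip":1,"offset":[7,0,0],"angular":[0,0,0]}]' 20;python3 -m crank '[{"grip":1,"offset":[0.5,0,0],"angular":[0,0,0]},{"grip":1,"offset":[1,0,0],"angular":[0,0,0]}]' 20;python3 -m crank '[{"grip":1,"offset":[0.5,0,0],"angular":[0,0,0]},{"grip":1,"offset":[1,0,0],"angular":[0,0,0]}]' 20
```

```text
t: 9.45
tcp_pos: [0.504, -0.0713, 0.0343]
tool_rot: [1.0, 0.03, 0.0, 0.0]
force: [-0.4, 0.1, -0.6]
finger_gap: 0.267
t: 9.65
tcp_pos: [0.5047, -0.0712, 0.0343]
tool_rot: [1.0, 0.03, -0.0, 0.0]
force: [-0.3, 0.9, -1.3]
finger_gap: 0.271
t: 9.85
tcp_pos: [0.5057, -0.0711, 0.0343]
tool_rot: [1.0, 0.03, -0.0, 0.0]
force: [-0.1, -0.9, -1.0]
finger_gap: 0.263
```

```bash
for i in 1; do python3 -m crank '[{"grip":1,"offset":[0.5,0,0],"angular":[0,0,0]},{"grip":1,"offset":[1,0,0],"angular":[0,0,0]}]' 20|grep -E "tcp|force"; python3 -m crank '[{"grip":1,"offset":[0.5,0,0],"angular":[0,0,0]},{"grip":1,"offset":[1,0,0],"angular":[0,0,0]}]' 20|grep -E "tcp|force"; python3 -m crank '[{"grip":1,"offset":[0.5,0,0],"angular":[0,0,0]},{"grip":1,"offset":[1,0,0],"angular":[0,0,0]}]' 20|grep -E "tcp|force"; done
```

```text
tcp_pos: [0.5068, -0.0711, 0.0343]
force: [-0.0, 1.0, -0.4]
tcp_pos: [0.5077, -0.071, 0.0343]
force: [0.2, 0.6, -0.9]
tcp_pos: [0.5088, -0.071, 0.0343]
force: [0.1, -0.1, -1.2]
```

```bash
python3 -m crank '[{"grip":1,"offset":[0.5,0,0],"angular":[0,0,0]},{"grip":1,"offset":[1,0,0],"angular":[0,0,0]}]' 20|grep -E "tcp|force"; python3 -m crank '[{"grip":1,"offset":[0.5,0,0],"angular":[0,0,0]},{"grip":1,"offset":[1,0,0],"angular":[0,0,0]}]' 20|grep -E "tcp|force"
```

```text
tcp_pos: [0.5098, -0.0709, 0.0343]
force: [0.1, -0.7, -0.8]
tcp_pos: [0.5108, -0.0709, 0.0343]
force: [-0.0, -0.5, -0.3]
```

```bash
python3 -c "
from h import *
d=crop('scene',220,150,70,60,'pics/k2.png'); d=crop('top',262,160,40,40,'pics/k1.png')"
```

```text
(no output)
```

View pics/k2.png

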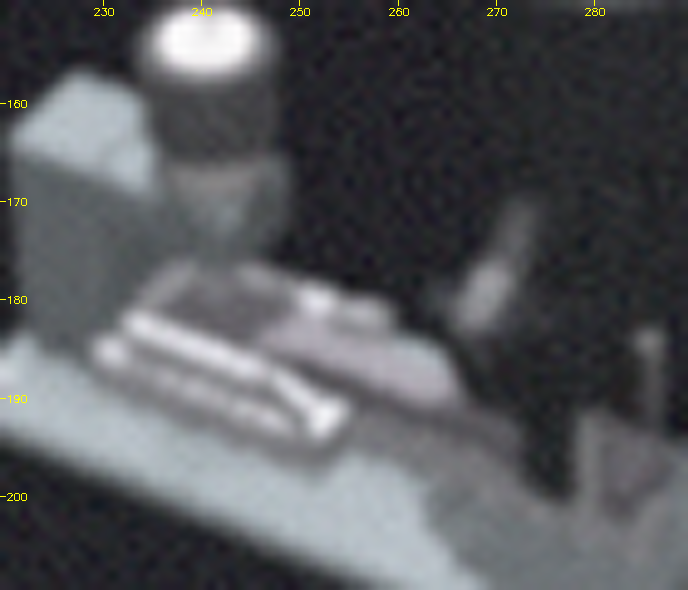

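```bash
python3 -m crank '[{"grip":1,"offset":[0.5,0,0],"angular":[0,0,0]},{"grip":1,"offset":[1,0,0],"angular":[0,0,0]}]' 20|grep -E "tcp|force"; python3 -m crank '[{"grip":1,"offset":[0.5,0,0],"angular":[0,0,0]},{"grip":1,"offset":[1,0,0],"angular":[0,0,0]}]' 20|grep -E "tcp|force"
```

```text
tcp_pos: [0.5115, -0.0708, 0.0342]
force: [0.4, -0.1, -0.9]
tcp_pos: [0.5115, -0.0705, 0.0341]
force: [-2.6, -0.8, 0.0]
```

```bash
python3 -m crank '[{"grip":1,"offset":[0.5,0,0],"angular":[0,0,0]},{"grip":1,"offset":[0.5,0,0],"angular":[0,0,0]}]' 20|grep -E "tcp|force"; python3 -m crank '[{"grip":1,"offset":[0.5,0,0],"angular":[0,0,0]},{"grip":1,"offset":[0.5,0,0],"angular":[0,0,0]}]' 20|grep -E "tcp|force"
```

```text
tcp_pos: [0.5116, -0.0704, 0.034]
force: [-4.3, -1.7, 0.4]
tcp_pos: [0.5115, -0.0703, 0.0339]
force: [-6.1, -1.3, -0.1]
```

```bash
python3 -m crank '[{"grip":1,"offset":[0,0,1],"angular":[0,0,0]},{"grip":0.65,"offset":[0,0,1],"angular":[0,0,0]},{"grip":0.55,"offset":[0,0,1],"angular":[0,0,0]},{"grip":0.5,"offset":[-1,0,1],"angular":[0,0,0]},{"grip":0.5,"offset":[-1,0,1],"angular":[0,0,0]}]' 20;python3 -c "
from h import *
d=crop('scene',220,150,70,60,'pics/l2.png')"
```

```text
t: 12.25
tcp_pos: [0.5135, -0.0709, 0.0335]
tool_rot: [1.0, 0.03, 0.001, 0.0]
force: [-0.6, 0.2, 0.6]
finger_gap: 0.5
```

View pics/l2.png

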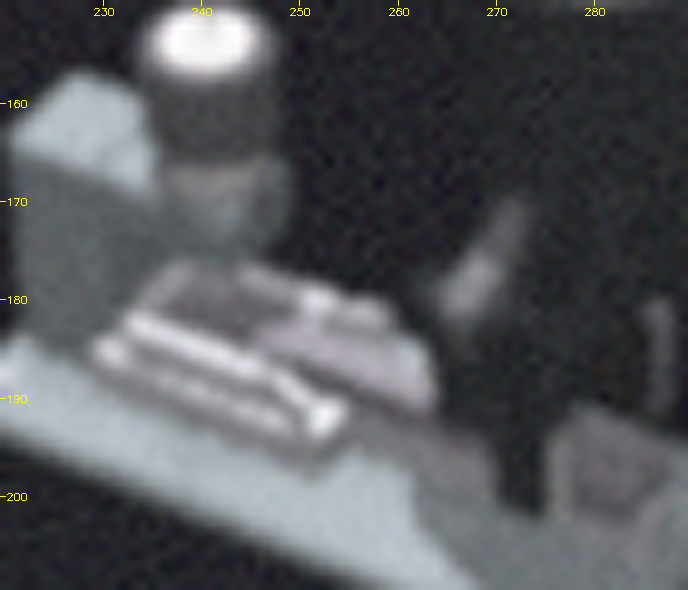

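```bash
python3 -m crank '[{"grip":0.5,"offset":[0,0,-20],"angular":[0,0,0]},{"grip":0.5,"offset":[0,0,-60],"angular":[0,0,0]},{"grip":0.4,"offset":[0,0,-100],"angular":[0,0,0]},{"grip":0.3,"offset":[0,0,-140],"angular":[0,0,0]},{"grip":0.3,"offset":[0,0,-150],"angular":[0,0,0]},{"grip":0.3,"offset":[0,0,-150],"angular":[0,0,0]}]' 20;python3 -c "
from h import *
d=crop('scene',210,140,85,75,'pics/m2.png');d=crop('top',250,130,50,90,'pics/m1.png')"
```

```text
t: 12.9
tcp_pos: [0.514, -0.0711, 0.1852]
tool_rot: [1.0, 0.03, 0.002, 0.001]
force: [-0.5, 0.6, -0.3]
finger_gap: 0.706
```

View pics/m2.png

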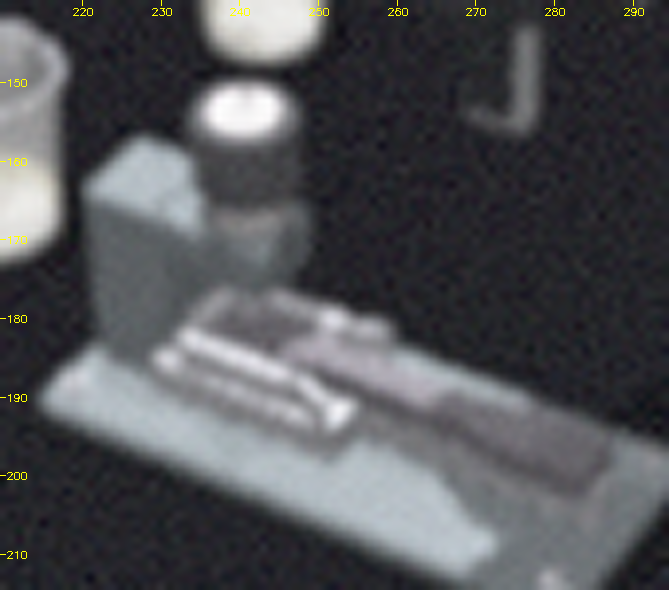

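View pics/m1.png

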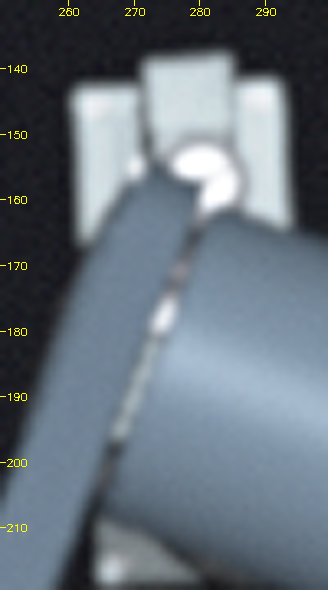

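```bash
python3 -c "
from h import *
e=vision.snapshot('scene')
a=world(e,[(283.5,201.5),(287.6,197.0)],.042);print(a,a.mean(0))
crop('scene',270,185,30,25,'pics/n.png')
go((.629,-.0640,.185),100)"
```

```text
[[ 0.48865758 -0.05497437  0.042     ]
 [ 0.48887623 -0.07575032  0.042     ]] [ 0.48876691 -0.06536235  0.042     ]
tcp [ 0.5115 -0.0703  0.1815] off [117.7   0.7  -3.9] ang [-2.40e-01  8.00e-02 -9.66e+01] F [ 0.1 -0.6 -0.1] M [ 0.034 -0.01   0.005] gap 0.698 q6 1.16 t 13.1
```

View pics/n.png

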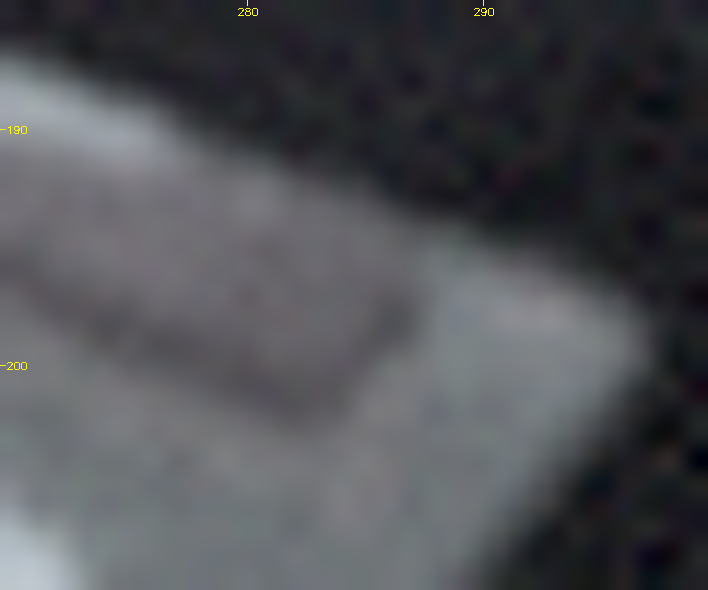

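```bash
python3 -m crank '[{"grip":0.3,"offset":[10,0,0],"angular":[0,0,-8]},{"grip":0.3,"offset":[25,0,0],"angular":[0,0,-16]},{"grip":0.3,"offset":[40,0,0],"angular":[0,0,-24]},{"grip":0.3,"offset":[55,0,0],"angular":[0,0,-32]},{"grip":0.3,"offset":[70,0,0],"angular":[0,0,-40]},{"grip":0.3,"offset":[85,0,0],"angular":[0,0,-48]},{"grip":0.3,"offset":[100,0,0],"angular":[0,0,-56]},{"grip":0.3,"offset":[110,0,0],"angular":[0,0,-64]},{"grip":0.3,"offset":[117,0,0],"angular":[0,0,-72]},{"grip":0.3,"offset":[117,0,0],"angular":[0,0,-80]}]' 20;python3 -m crank '[{"grip":0.3,"offset":[0,0,0],"angular":[0,0,-8]},{"grip":0.3,"offset":[0,0,0],"angular":[0,0,-17]},{"grip":0.3,"offset":[0,0,0],"angular":[0,0,-17]},{"grip":0.3,"offset":[0,0,0],"angular":[0,0,-17]}]'; python3 -c "
from h import *
go((.6295,-.0638,.140),100)
crop('scene',200,80,110,110,'pics/o1.png');crop('top',250,130,60,60,'pics/o2.png')"
```

```text
t: 14.1
tcp_pos: [0.6296, -0.0636, 0.1807]
tool_rot: [0.745, 0.667, -0.001, -0.001]
force: [-0.2, -0.5, -0.4]
finger_gap: 0.7
t: 14.5
tcp_pos: [0.6288, -0.0636, 0.1816]
tool_rot: [0.641, 0.767, -0.001, -0.001]
force: [-0.5, -0.3, -0.3]
finger_gap: 0.704
tcp [ 0.6288 -0.0636  0.1816] off [-0.4  0.8 41.6] ang [-0.15 -0.07  0.23] F [-0.55 -0.27 -0.32] M [ 0.028 -0.002  0.052] gap 0.704 q6 -0.46 t 14.5
```

View pics/o1.png

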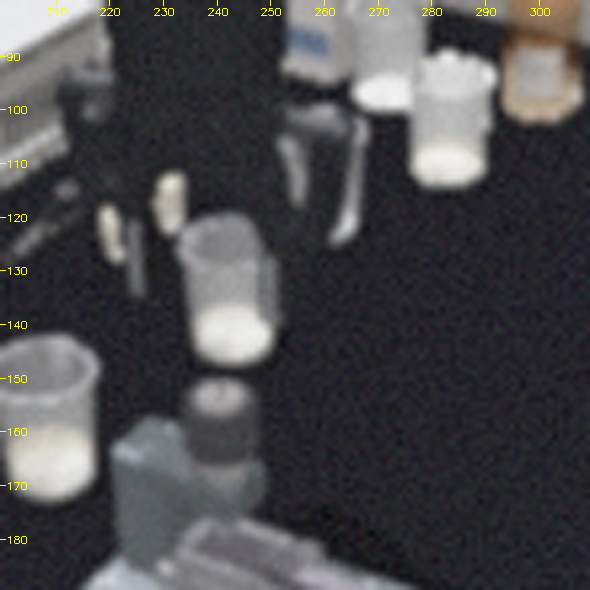

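```bash
python3 -c "
from h import *
e=vision.snapshot('scene'); print(pix(e,[(.6288,-.0636,.176),(.6295,-.0638,.1305),(.66,-.060,.176),(.599,-.066,.176)]))"
python3 -m crank '[{"grip":0.3,"offset":[0,0,15],"angular":[0,0,0]},{"grip":0.3,"offset":[0,0,30],"angular":[0,0,0]},{"grip":0.3,"offset":[0,0,40],"angular":[0,0,0]},{"grip":0.3,"offset":[0,0,40],"angular":[0,0,0]}]'; python3 -c "
from h import *
go((.6295,-.0638,.102),100)
crop('scene',200,100,90,80,'pics/p1.png')"
```

```text
[[239.77375798 139.43524925]
 [240.3170696  154.07821247]
 [229.16723548 136.37930519]
 [249.91791497 142.61880646]]
t: 15.05
tcp_pos: [0.6283, -0.0635, 0.1416]
tool_rot: [0.64, 0.768, -0.001, -0.002]
force: [-0.3, 0.1, -0.2]
finger_gap: 0.7
tcp [ 0.6283 -0.0635  0.1416] off [-0.6  1.2 39.6] ang [-0.18 -0.08  0.36] F [-0.3   0.12 -0.21] M [-0.034 -0.025 -0.056] gap 0.7 q6 -0.46 t 15.05
```

View pics/p1.png

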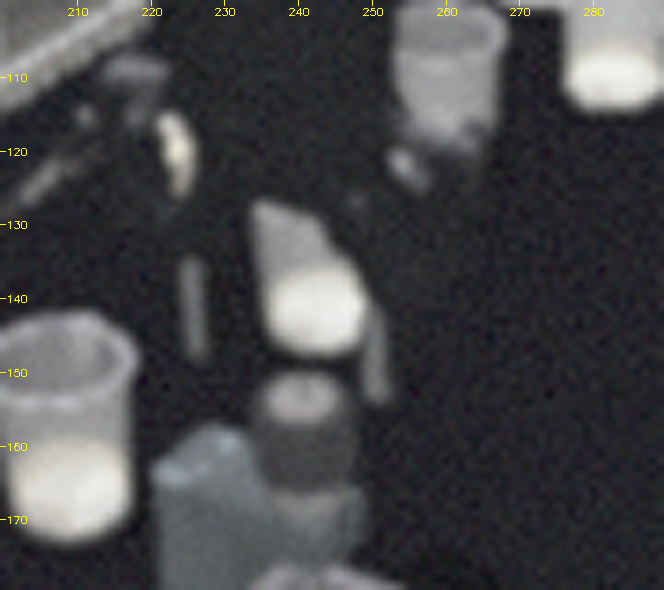

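```bash
python3 -m crank '[{"grip":0.3,"offset":[-0.5,1,10],"angular":[0,0,0]},{"grip":0.3,"offset":[-0.5,1,20],"angular":[0,0,0]},{"grip":0.3,"offset":[-0.5,1,30],"angular":[0,0,0]},{"grip":0.3,"offset":[-0.5,1,39],"angular":[0,0,0]},{"grip":0.3,"offset":[-0.5,1,39],"angular":[0,0,0]}]'; python3 -c "
from h import *
go((.6295,-.0638,.102),100)
crop('scene',200,100,90,80,'pics/q1.png')"
```

```text
t: 15.6
tcp_pos: [0.6293, -0.0638, 0.1023]
tool_rot: [0.64, 0.768, -0.001, -0.002]
force: [0.1, -0.1, -0.3]
finger_gap: 0.696
tcp [ 0.6293 -0.0638  0.1023] off [-0.   0.2  0.3] ang [-0.19 -0.09  0.4 ] F [ 0.1  -0.05 -0.26] M [ 0.019  0.014 -0.035] gap 0.696 q6 -0.46 t 15.6
```

View pics/q1.png

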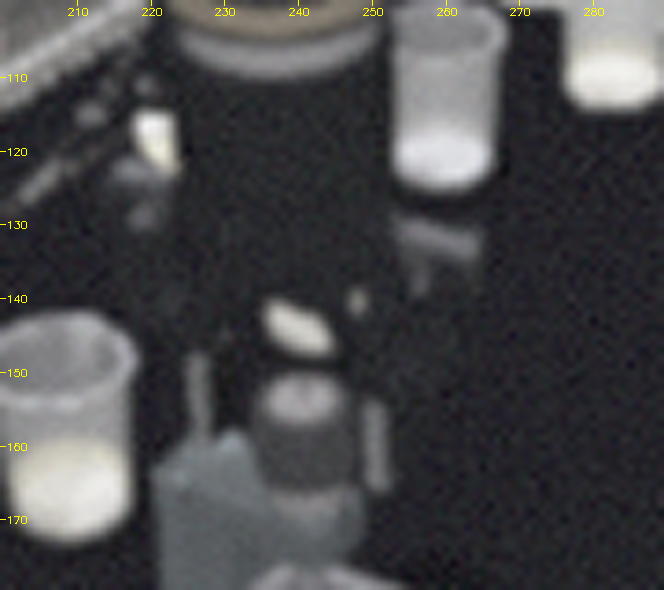

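The knob is between the pads: rear pad at about (227,153), front pad at (250,160), knob at (241,158). I'll close softly first to check that the grip is centred.

```bash
python3 -m crank '[{"grip":0.45,"offset":[0,0,0],"angular":[0,0,0]},{"grip":0.52,"offset":[0,0,0],"angular":[0,0,0]},{"grip":0.6,"offset":[0,0,0],"angular":[0,0,0]},{"grip":0.7,"offset":[0,0,0],"angular":[0,0,0]},{"grip":1,"offset":[0,0,0],"angular":[0,0,0]}]' 20; python3 -c "
from h import *
go((.6295,-.0638,.102),100)"
```

```text
t: 16.15
tcp_pos: [0.6289, -0.0644, 0.105]
tool_rot: [0.64, 0.768, -0.001, -0.001]
force: [-5.0, -1.0, 4.5]
finger_gap: 0.414
tcp [ 0.6289 -0.0644  0.105 ] off [0.5 0.7 3. ] ang [-0.2   0.    0.44] F [-5.02 -0.97  4.5 ] M [-0.234  0.843  0.039] gap 0.414 q6 -0.46 t 16.15
```

```bash
python3 -m crank '[{"grip":1,"offset":[0,-1,-2],"angular":[0,0,0]},{"grip":1,"offset":[0,-1,-2],"angular":[0,0,0]},{"grip":1,"offset":[0,-1,-2],"angular":[0,0,0]}]' 60; python3 -m crank '[{"grip":1,"offset":[0,0,0],"angular":[0,0,0]},{"grip":1,"offset":[0,0,0],"angular":[0,0,0]}]' 100;python3 -c "
from h import *
go((.6295,-.0638,.102),100)"
```

```text
t: 16.45
tcp_pos: [0.6288, -0.0644, 0.1054]
tool_rot: [0.64, 0.768, -0.001, -0.001]
force: [-2.6, -2.4, -6.7]
finger_gap: 0.402
t: 16.65
tcp_pos: [0.6288, -0.0644, 0.1056]
tool_rot: [0.64, 0.768, -0.001, -0.001]
force: [-1.5, -3.2, -7.8]
finger_gap: 0.392
tcp [ 0.6288 -0.0644  0.1056] off [0.5 0.8 3.6] ang [-0.12 -0.01  0.41] F [-1.55 -3.18 -7.77] M [-0.433  0.332  0.069] gap 0.392 q6 -0.46 t 16.65
```

```bash
python3 -m crank '[{"grip":1,"offset":[0,0,0],"angular":[0,0,2]},{"grip":1,"offset":[0,0,0],"angular":[0,0,4]},{"grip":1,"offset":[0,0,0],"angular":[0,0,6]}]' 100;python3 -c "
from h import *
go((.6295,-.0638,.105),100)";python3 -m crank '[{"grip":1,"offset":[0,0,0],"angular":[0,0,2]},{"grip":1,"offset":[0,0,0],"angular":[0,0,4]}]' 100;python3 -c "
from h import *
go((.6295,-.0638,.105),100)
crop('scene',210,130,60,60,'pics/r1.png')"
```

```text
t: 16.95
tcp_pos: [0.6289, -0.0644, 0.1056]
tool_rot: [0.68, 0.734, -0.001, -0.001]
force: [-1.6, -3.0, -7.5]
finger_gap: 0.393
tcp [ 0.6289 -0.0644  0.1056] off [0.6 0.6 0.6] ang [-0.11  0.01 -5.61] F [-1.61 -3.03 -7.46] M [-0.449  0.235  0.29 ] gap 0.393 q6 -0.35 t 16.95
t: 17.15
tcp_pos: [0.629, -0.0644, 0.1056]
tool_rot: [0.705, 0.709, -0.001, -0.0]
force: [-1.5, -2.1, -7.5]
finger_gap: 0.389
tcp [ 0.629  -0.0644  0.1056] off [0.6 0.5 0.6] ang [-0.1   0.02 -9.62] F [-1.53 -2.14 -7.46] M [-0.442  0.255  0.255] gap 0.389 q6 -0.28 t 17.15
```

View pics/r1.png

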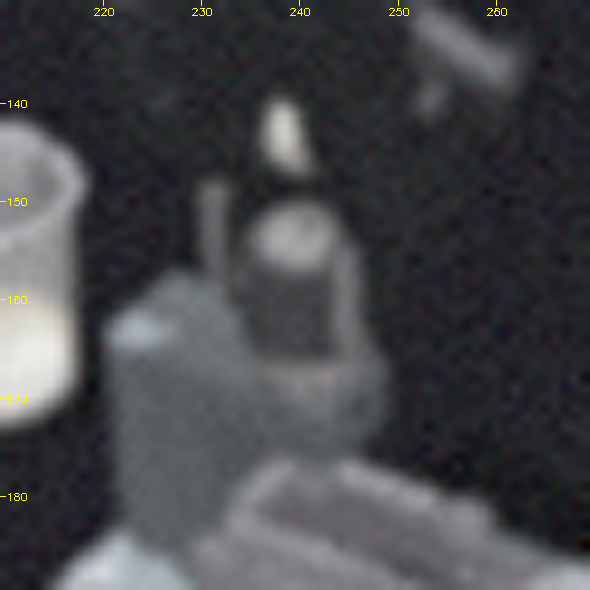

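```bash
cat > m.py <<'E'
from station import manip
import numpy as np
s=manip.sense();x,y,z,w=s["tool_rot"]
print("yaw",round(np.degrees(2*np.arctan2(y,x)),1),"Mz",s["ft_torque"][2].round(3),"F",s["force"].round(1),"q6",s["q"][5].round(3),"gap",round(s["finger_gap"],3),"t",s["t"])
E
python3 -m crank '[{"grip":1,"offset":[0,0,0],"angular":[0,0,4]},{"grip":1,"offset":[0,0,0],"angular":[0,0,8]}]' 100 >/dev/null; python3 m.py; python3 -m crank '[{"grip":1,"offset":[0,0,0],"angular":[0,0,4]},{"grip":1,"offset":[0,0,0],"angular":[0,0,8]}]' 100 >/dev/null; python3 m.py; python3 -m crank '[{"grip":1,"offset":[0,0,0],"angular":[0,0,4]},{"grip":1,"offset":[0,0,0],"angular":[0,0,8]}]' 100 >/dev/null; python3 m.py
```

```text
yaw 82.3 Mz 0.244 F [-1.3 -1.9 -8.8] q6 -0.144 gap 0.391 t 17.4
yaw 74.3 Mz 0.234 F [-1.3 -2.  -9.4] q6 -0.004 gap 0.392 t 17.6
yaw 66.3 Mz 0.307 F [-0.7 -1.9 -8.7] q6 0.136 gap 0.389 t 17.8
```

```bash

python3 -m crank '[{"grip":1,"offset":[0,0,0],"angular":[0,0,4]},{"grip":1,"offset":[0,0,0],"angular":[0,0,8]}]' 100 >/dev/null; python3 m.py; python3 -m crank '[{"grip":1,"offset":[0,0,0],"angular":[0,0,4]},{"grip":1,"offset":[0,0,0],"angular":[0,0,8]}]' 100 >/dev/null; python3 m.py; python3 -m crank '[{"grip":1,"offset":[0,0,0],"angular":[0,0,4]},{"grip":1,"offset":[0,0,0],"angular":[0,0,8]}]' 100 >/dev/null; python3 m.py
```

```text
yaw 58.4 Mz 0.457 F [-1.  -2.7 -8.9] q6 0.275 gap 0.391 t 18.0
yaw 50.4 Mz 0.378 F [-0.  -2.3 -9.8] q6 0.415 gap 0.392 t 18.2
yaw 42.4 Mz 0.425 F [-0.7 -3.2 -9.7] q6 0.554 gap 0.39 t 18.4
```

```bash

R() { python3 m.py; }
python3 -m crank '[{"grip":1,"offset":[0,0,0],"angular":[0,0,4]}]' 100 >/dev/null; R; python3 -m crank '[{"grip":1,"offset":[0,0,0],"angular":[0,0,4]}]' 100 >/dev/null; R; python3 -m crank '[{"grip":1,"offset":[0,0,0],"angular":[0,0,4]}]' 100 >/dev/null; R; python3 -m crank '[{"grip":1,"offset":[0,0,0],"angular":[0,0,4]}]' 100 >/dev/null; R; python3 -m crank '[{"grip":1,"offset":[0,0,0],"angular":[0,0,4]}]' 100 >/dev/null; R; python3 -m crank '[{"grip":1,"offset":[0,0,0],"angular":[0,0,4]}]' 100 >/dev/null; R; python3 -m crank '[{"grip":1,"offset":[0,0,0],"angular":[0,0,4]}]' 100 >/dev/null; R; python3 -c "
from h import *
crop('scene',210,130,60,60,'pics/s1.png')"
```

```text
yaw 38.4 Mz 0.508 F [-0.5 -4.2 -9.8] q6 0.624 gap 0.389 t 18.5
yaw 34.4 Mz 0.38 F [-0.1 -3.4 -9.7] q6 0.694 gap 0.393 t 18.6
yaw 30.4 Mz 0.375 F [  0.   -3.6 -10.1] q6 0.764 gap 0.389 t 18.7
yaw 26.4 Mz 0.357 F [-0.4 -4.2 -9.4] q6 0.834 gap 0.395 t 18.8
yaw 22.4 Mz 0.399 F [ 0.5 -4.2 -9.5] q6 0.903 gap 0.388 t 18.9
yaw 18.4 Mz 0.52 F [  0.6  -4.5 -10.1] q6 0.973 gap 0.386 t 19.0
yaw 14.4 Mz 0.427 F [ -0.7  -5.  -10.3] q6 1.043 gap 0.393 t 19.1
```

View pics/s1.png

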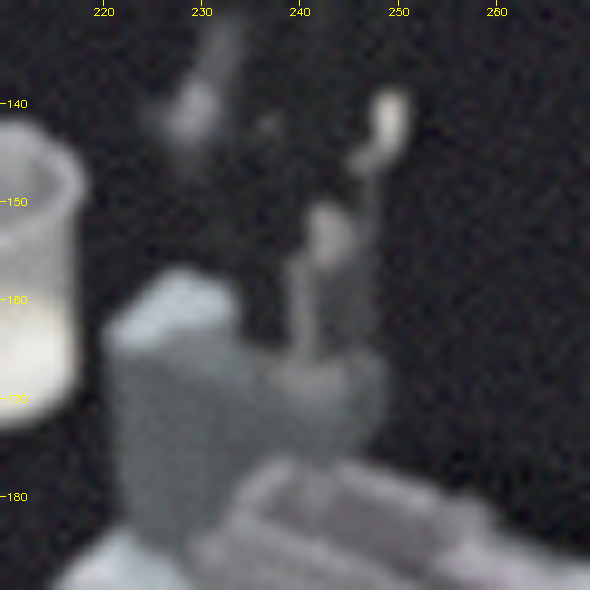

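Torque peaks at yaw 58, 38 and 18 are 20° apart, so the ratchet is clicking. Slip is now about 0.8–0.9 rad, and I'll add about one more click for margin.

```bash

R() { python3 m.py; }
python3 -m crank '[{"grip":1,"offset":[0,0,0],"angular":[0,0,4]},{"grip":1,"offset":[0,0,0],"angular":[0,0,8]}]' 100 >/dev/null; R; python3 -m crank '[{"grip":1,"offset":[0,0,0],"angular":[0,0,4]}]' 100 >/dev/null; R; python3 -m crank '[{"grip":1,"offset":[0,0,0],"angular":[0,0,4]}]' 100 >/dev/null; R; python3 -m crank '[{"grip":1,"offset":[0,0,0],"angular":[0,0,4]},{"grip":1,"offset":[0,0,0],"angular":[0,0,4]},{"grip":1,"offset":[0,0,0],"angular":[0,0,4]}]' 100 >/dev/null; R
```

```text
yaw 6.4 Mz 0.37 F [ -0.4  -5.2 -10.3] q6 1.182 gap 0.392 t 19.35
yaw 2.4 Mz 0.422 F [ -0.2  -4.4 -10.4] q6 1.251 gap 0.392 t 19.45
yaw -1.6 Mz 0.478 F [  0.4  -5.7 -11. ] q6 1.321 gap 0.386 t 19.55
yaw -5.5 Mz -0.031 F [ -0.1  -5.7 -10.8] q6 1.39 gap 0.388 t 19.85
```

```bash
python3 -m crank '[{"grip":1,"offset":[0,0,3],"angular":[0,0,0]},{"grip":0.5,"offset":[0,0,3],"angular":[0,0,0]},{"grip":0.35,"offset":[0,0,3],"angular":[0,0,0]},{"grip":0.3,"offset":[0,0,3],"angular":[0,0,0]},{"grip":0.3,"offset":[0,0,3],"angular":[0,0,0]},{"grip":0.3,"offset":[0,0,3],"angular":[0,0,0]}]' 30; python3 m.py; python3 -m crank '[{"grip":0.3,"offset":[0,0,-15],"angular":[0,0,0]},{"grip":0.3,"offset":[0,0,-40],"angular":[0,0,0]},{"grip":0.3,"offset":[0,0,-80],"angular":[0,0,0]},{"grip":0.3,"offset":[-40,0,-100],"angular":[0,0,0]},{"grip":0.3,"offset":[-85,0,-100],"angular":[0,0,0]},{"grip":0.3,"offset":[-130,0,-100],"angular":[0,0,0]},{"grip":0.3,"offset":[-150,30,-100],"angular":[0,0,0]},{"grip":0.3,"offset":[-150,75,-100],"angular":[0,0,0]},{"grip":0.3,"offset":[-150,120,-100],"angular":[0,0,0]},{"grip":0.3,"offset":[-150,160,-100],"angular":[0,0,0]}]' ; python3 -m crank '[{"grip":0.3,"offset":[0,45,0],"angular":[0,0,0]},{"grip":0.3,"offset":[0,80,0],"angular":[0,0,0]},{"grip":0.3,"offset":[0,80,0],"angular":[0,0,0]},{"grip":0.3,"offset":[0,80,0],"angular":[0,0,0]}]'; python3 -c "
from h import *
d=crop('scene',210,140,85,75,'pics/u2.png');crop('scene',130,150,140,180,'pics/u3.png',d=d);d=crop('top',135,100,165,130,'pics/u1.png')"
```

```text
t: 20.45
tcp_pos: [0.6299, -0.064, 0.1035]
tool_rot: [0.999, -0.049, 0.0, -0.0]
force: [0.1, -0.3, -0.8]
finger_gap: 0.699
yaw -5.6 Mz -0.009 F [ 0.1 -0.3 -0.8] q6 1.39 gap 0.699 t 20.45
t: 21.45
tcp_pos: [0.4648, -0.2109, 0.2048]
tool_rot: [0.999, -0.049, 0.001, 0.001]
force: [0.6, -0.3, 0.8]
finger_gap: 0.699
t: 21.85
tcp_pos: [0.4567, -0.2891, 0.2039]
tool_rot: [0.999, -0.05, 0.0, 0.0]
force: [0.2, 1.3, 0.2]
finger_gap: 0.702
```

View pics/u2.png

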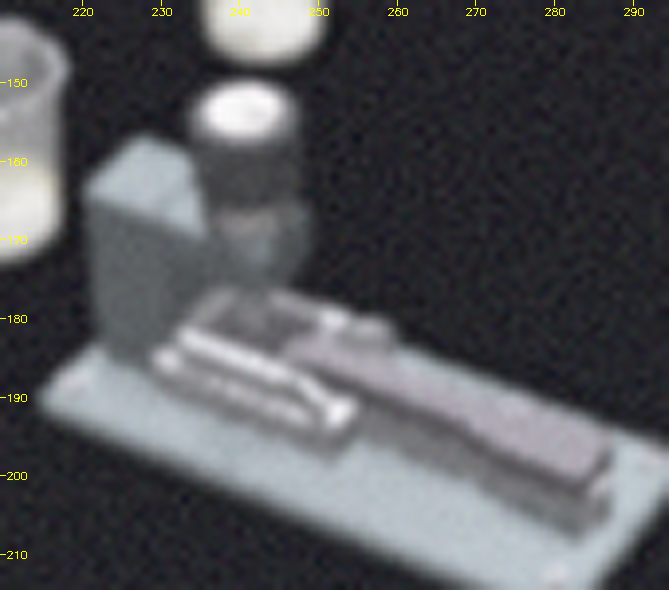

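View pics/u1.png

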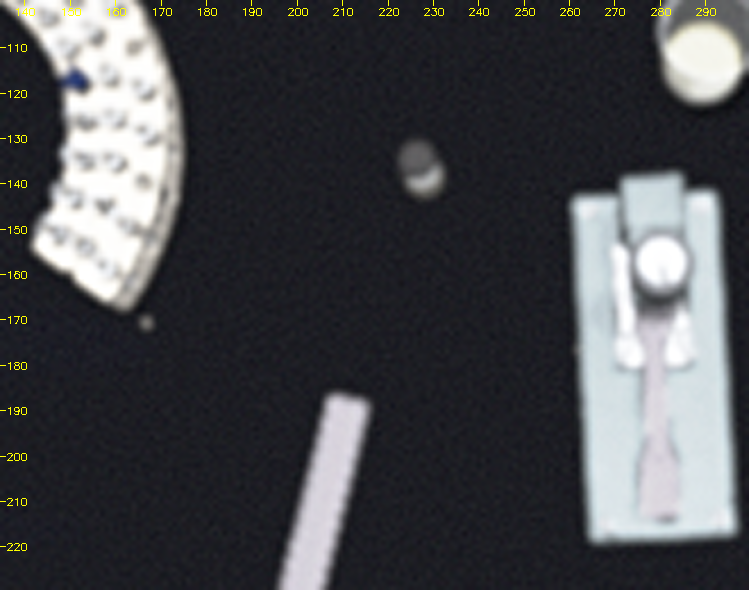

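```bash
python3 -c "
from h import *
d=crop('top',262,195,36,28,'pics/v1.png'); crop('scene',268,180,30,28,'pics/v2.png')
for v in (213.6,213.9,214.2,214.5): print(v,world(d,[(280.1,v)],.042))"
```

```text
213.6 [[ 0.48824034 -0.07162522  0.042     ]]
213.9 [[ 0.48743298 -0.07162943  0.042     ]]
214.2 [[ 0.48662571 -0.07163364  0.042     ]]
214.5 [[ 0.48581853 -0.07163786  0.042     ]]
```

View pics/v1.png

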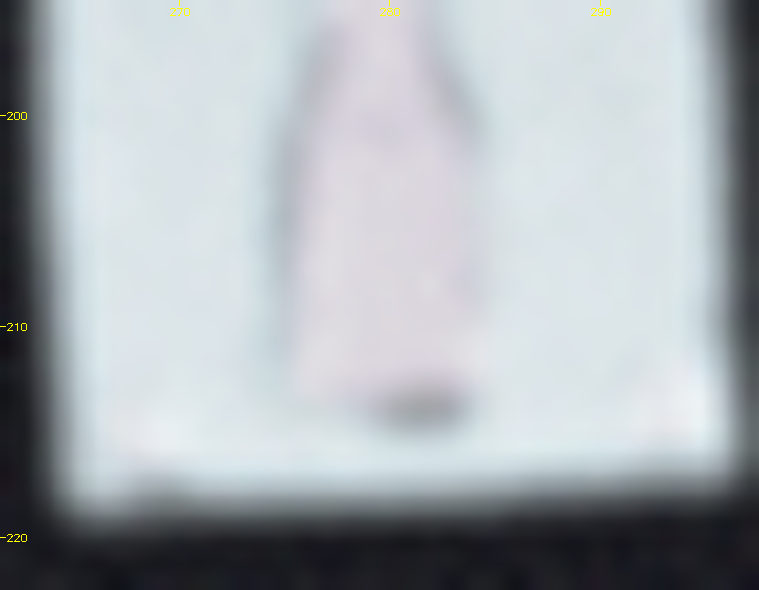

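View pics/v2.png

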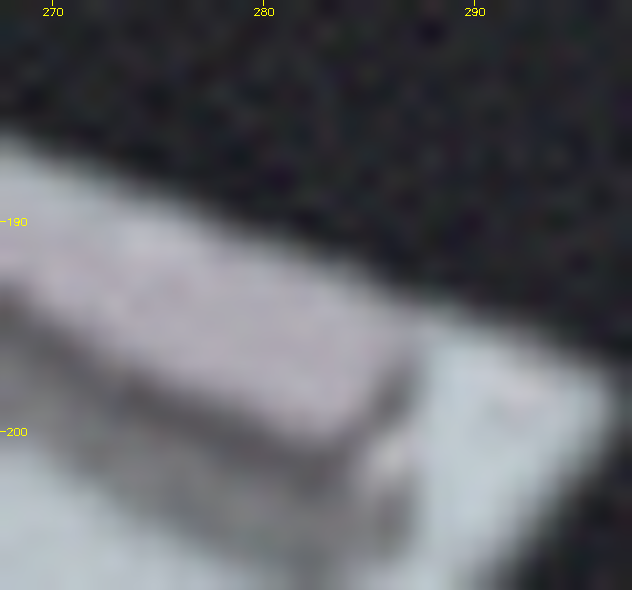

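Checked: the coupon's rear end is about 2 mm short of the rail end (-138 mm against -140 mm), so it is home. The bar, vial and beaker haven't moved. Handing in.

```bash
python3 -c "
from station import manip
print(manip.sign_off())"
```

```text
the job is handed in; nothing more can be done
None
```

The waisted coupon is in the large gauge, home against the end stop and let go, and the spindle is clamped on it after about three ratchet clicks. The job is handed in at about 22 s; no verdict was reported.

- **Placing:** I slid the coupon in between the guides until the wrist force rose to about 6 N, well under the 25 N limit, then opened the fingers.
- **Home position:** in the last pictures the coupon's rear end was about 2 mm inside the end of the rail, which is where it should be when home. The cameras are only good to about 2 mm, so the contact with the stop is the stronger evidence.
- **Turning the knob:** the knob turned freely at about 0.25–0.3 N m for roughly 36–40°. The torque then rose and rippled between about 0.36 and 0.52 N m, with peaks 20° apart, which matches one click each.
- **Slip:** I estimate 1.1–1.25 rad, inside the 0.69–1.9 rad allowed. This comes from torque and tool angle; the slip and the clamping force could not be measured directly.
- **Bystanders:** the arm ended clear of everything. The bar and vial looked unmoved in the last pictures, and so did the part of the beaker in view.
- **Disagreement:** the top camera read positions about 2–4 mm off from the robot and the scene camera, so I relied mainly on those two and on contact.

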